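Pack away the brush and snap the paint boxes shut

TASK

Two wooden paint boxes stand open on the painting table: put the stray flat brush into the box that already holds brushes, not the one with the paint bottles. Then swing both box covers over and press each one fully home until its clip snaps and holds it shut. Leave the tumbler and the standing paint bottle where they are.

Things in the scene. Friction and masses are not known exactly. Their poses are not given: they have to be found in the camera images.
- brush_box: Open wooden box holding two brushes, fixed to the table, 160 x 160 mm, 50 mm high, walls and floor 4 mm. Origin: centre of its underside, z up. Cover hinge line along the box's x axis at y = +80, z = 50 mm; sprung steel clip in front of the -y wall, out to y = -102 mm. The stored brushes (12 mm high, fixed) lie along y at x = +28 to +74 mm; the floor from x = -76 to +28 mm is free.
- bottle_box: The same box, cover and clip, but holding two paint bottles (up to 36 mm thick, fixed) that lie along y at x = 0 to +72 mm. Origin and axes as for brush_box.
- brush_cover (a joint): Angle of the brush box's plywood cover, 160 mm (along the hinge) x 172 mm, 6 mm thick: 0 = fully shut, 1.57 = upright, up to 2.0 = leaning out over the box's +y side. It stays open where left; nearly shut it springs back up a little unless its tongue has snapped under the clip (press down near the free edge with about 10 N).
- bottle_cover (a joint): Angle of the bottle box's cover; the same.
- brush_cover_edge (a point): Point on the outer face (top face when shut) of the brush box's cover, 160 mm from the hinge line, 12 mm short of the free edge, midway along it. Its axes are the box's when the cover is shut.
- bottle_cover_edge (a point): The same point on the bottle box's cover.
- brush: Stray flat brush, 130 mm long, lying flat on the table beyond the boxes, 60 g. Origin: centre of its underside; x runs along it from handle to bristles, z up. Wooden handle 25 mm wide, 14 mm thick, from x = -65 to +10 mm; steel ferrule and dark bristles 34 mm wide from +10 to +65 mm.
- tumbler: Purple tumbler standing upright, 84 mm wide at the rim, 125 mm high. Bystander. Origin: centre of its underside.
- paint_bottle: White paint bottle with a black cap, standing upright, 54 mm wide, 130 mm high. Bystander. Origin: centre of its underside.
Things that resemble listed ones, but are neither listed nor needed, are in the scene too. Leave any black or purple look-alike of the brush_box alone.

How it is judged:
At the end, for the whole second after the job is handed in: The stray brush lies at rest inside the box with the brushes (its origin within the box's walls and below its 50 mm rim), and both covers are snapped shut, each within 0.03 rad of fully closed (free edge within 5 mm; a cover merely resting on its clip stands at 0.06 rad or more) (value of joint each of brush_cover, bottle_cover below 0.03 rad and x of brush in the frame of brush_box between -0.076 and 0.076 m and y of brush in the frame of brush_box between -0.076 and 0.076 m and z of brush in the frame of brush_box between 0 and 0.05 m and linear speed of brush below 0.02 m/s); the robot touches nothing.
It fails at once if the tumbler is moved by more than 30 mm or tipped over (distance of tumbler from where it was at the start of the episode above 0.03 m or angle between tumbler's own z axis and vertical above 0.5 rad).
It fails at once if the standing paint bottle is moved by more than 30 mm or tipped over (distance of paint_bottle from where it was at the start of the episode above 0.03 m or angle between paint_bottle's own z axis and vertical above 0.5 rad).
It also fails if it takes over 72 s, if anything falls off the work surface, if the arm or the gripper's body presses on something with over 40 N, if the wrist force passes 120 N, or if a joint passes its speed limit or range.

ROBOT

A 6-joint arm with a two-finger parallel gripper is mounted at the origin on the work surface. World frame = base frame: x ahead of the robot, y to its left, z up, the work surface at z = 0. Lengths are in m, angles in rad, forces in N, time in s.
With the tool pointing down it reaches from about 0.375 to 0.975 m from the base axis. Payload 3.8 kg.
Tool frame: the origin (TCP) lies at the centre of the arm's flange, where the gripper is bolted on; the fingertips stand 173 mm ahead of it and the grasp point (between the pads) lies 155 mm ahead of it (bot.tip_reach is the distance from the TCP to the fingertips, in m); z points along the fingers, y is the line along which they close (so a half turn about z gives the same grasp; the last joint's range is limited). The gripper opens to 85 mm and grips with 20 to 120 N. Pads are 22 mm wide; open, the fingers measure 114 mm over their backs; the gripper's body (76 mm by 85 mm) begins 54 mm behind the grasp point. The pads swing forward as they close: fully open they stand 13 mm farther back than shut.
Start: joints at [-1.186, 0.264, 1.604, -0, 1.274, -0.037], TCP at [0.276, -0.616, 0.405] pointing down, gripper open.
Joint ranges: [-2.63, 2.63], [-0.94, 2.18], [0.31, 2.57], [-1.31, 4.45], [0, 2.66], [-2.55, 2.55]. Speed limits (rad/s): [2.57, 2.57, 3.14, 3.14, 3.14, 3.14].

INTERFACE

Orientations are given as a rotation vector (axis times angle).
In Python, from workcell import bot gives the robot as it stands.
- The arm moves only by the tool drive_tool, never from a script. Its arguments are lists of equal length, an entry for each row: "claw": the finger opening in mm, from 0 to 85.4; "slide": the shift along the world's x, y, z each as a share of 0.5 m, from -1 to 1, a list of three; "yaw": the turn about the world's z as a share of 180 degrees, from -1 to 1. A call has 1 to 8 rows; each row is the pose to reach, as a shift and turn from the pose commanded when the call began, turning the shorter way round; what a row does not reach only later rows make up. A row lasts 1/12 s, in which the tool goes at most 41.7 mm and 7.16 degrees, less where a joint would pass 70% of its speed; a pose out of reach is approached as far as the arm can. A call with a number of a shift or a turn outside -1 to 1 is refused whole. A call with a gripper value outside its range is refused whole. The fingers move at their own pace and stop on an object; "newtons" is the grip in N (left out, the last holds). Time passes only in rows, so rows that repeat a pose let the fingers close. It gives the time, the measured TCP pose, the force, the opening and the grip force at its end, in the units of the state.
- bot.read_state(): the state, without advancing time (a new reading comes with each control period).
- bot.read_camera(name): name is "scene" or "side" or "wrist"; returns a dict with "color" (384x512x3 uint8, red, green, blue), "depth" (384x512 float32, m along the optical axis (not along the pixel's ray), 0 where there is no reading), "mtx" (3x3 intrinsics, pixels), "eye" and "rotation" of the camera in the world. Camera axes: x right, y up, looking along -z (the intrinsics and any distortion apply to the point x, -y, -z); pixel columns grow to the right and rows downward; lengths in m; the calibration is good to about 2 mm. A picture is of the moment at which its call begins.
- bot.finish_job(): hands the job in; it is judged then, once.
The state is a dict: "time": time; "q": joint angles; "joint_vel": joint speeds; "joint_torque": joint torques, N m; "tool_pos": TCP position; "tcp_rot": TCP orientation; "wrist_force": force on the tool from outside, world axes, zero at the start; "torque": the same for the moment, N m; "width": opening from 0.0 (shut) to 1.0 (fully open); "grip_force": force on a finger pad.
Only numpy, scipy, OpenCV 4.12 (cv2) and the standard library are available. Lean on these libraries where they do the work, as an engineer would, in place of code of your own. Each camera call takes 0.05 s, during which the arm holds its last target. There are 200 camera calls.

## Working session

There is one attempt and no reset: what is moved stays moved. The work goes in short steps, Python scripts to look and compute and a tool call to move; the robot and the scene stay as the last step left them, time stands still between calls to the robot, and variables do not carry over. Pictures are saved under pics/ and viewed, at most 10 in all, crops included, and the job is handed in when it is done.

Besides the shell and the picture viewer there is one more tool, called after "Emit:" by a JSON object that holds its "name" and its "arguments". drive_tool: Moves the arm, as the interface text tells. Shift numbers are shares of 0.5 m and turn numbers shares of 180 degrees, none past 1 either way. Its arguments: {"type":"object","properties":{"claw":{"type":"array","items":{"type":"number"}},"slide":{"type":"array","items":{"type":"array","items":{"type":"number"}}},"yaw":{"type":"array","items":{"type":"number"}},"newtons":{"type":"number"}},"required":["claw","slide","yaw"]}

```bash
mkdir -p pics; cat > h.py <<'E'
import numpy as np,cv2
from workcell import bot
def cam(n):
    c=bot.read_camera(n); np.savez(f'{n}.npz',**{k:np.asarray(v) for k,v in c.items()}); return c
def pts(c):
    d=c['depth'];K=c['mtx'];h,w=d.shape
    u,v=np.meshgrid(np.arange(w),np.arange(h))
    P=np.stack([(u-K[0,2])/K[0,0]*d,-(v-K[1,2])/K[1,1]*d,-d],-1)
    W=P@np.asarray(c['rotation']).T+np.asarray(c['eye']); W[d<=0]=np.nan; return W
E
ls; python3 - <<'E'
from h import *
a=cam('scene');b=cam('side')
for n,c in(('scene',a),('side',b)):
    print(n,c['mtx'],c['eye'],c.keys(),np.shape(c['rotation']))
    cv2.imwrite(f'pics/{n}0.png',cv2.resize(c['color'][:,:,::-1],(800,600)))
print(bot.read_state())
E
```

```text
h.py
pics
scene [[393.13602809   0.         247.98564791]
 [  0.         393.13602809 190.15043603]
 [  0.           0.           1.        ]] [1.08677376 0.70452633 0.80554088] dict_keys(['color', 'depth', 'mtx', 'eye', 'rotation']) (3,)
side [[483.57963624   0.         250.70847116]
 [  0.         483.57963624 182.3427502 ]
 [  0.           0.           1.        ]] [ 4.81958748e-04 -1.12327132e+00  1.24309485e+00] dict_keys(['color', 'depth', 'mtx', 'eye', 'rotation']) (3,)
{'time': 0.1, 'q': array([-1.18588335e+00,  2.64669254e-01,  1.60524856e+00, -3.51454120e-05,
        1.27370626e+00, -3.68676889e-02]), 'joint_vel': array([ 0.00163619, -0.00127955, -0.00376112,  0.00040896, -0.00128013,
       -0.00115003]), 'joint_torque': array([ 2.39717328e-04, -5.16706395e+01, -3.68589556e+01, -1.70684511e-04,
        6.37462552e-03,  1.40283868e-05]), 'tool_pos': array([ 0.27622994, -0.61554622,  0.40348593]), 'tcp_rot': array([-3.07003627e+00, -6.57229683e-01,  6.04088919e-04]), 'wrist_force': array([-0.71301532, -0.62516092,  0.1755465 ]), 'torque': array([-0.03040245, -0.04900851, -0.02192498]), 'grip_force': 0.0, 'width': 0.997620728683626}
```

View pics/scene0.png

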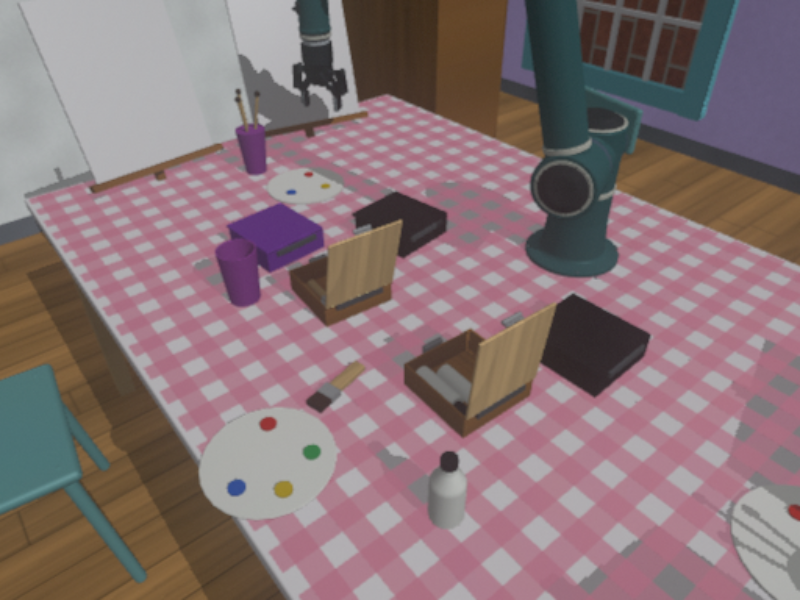

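View pics/side0.png

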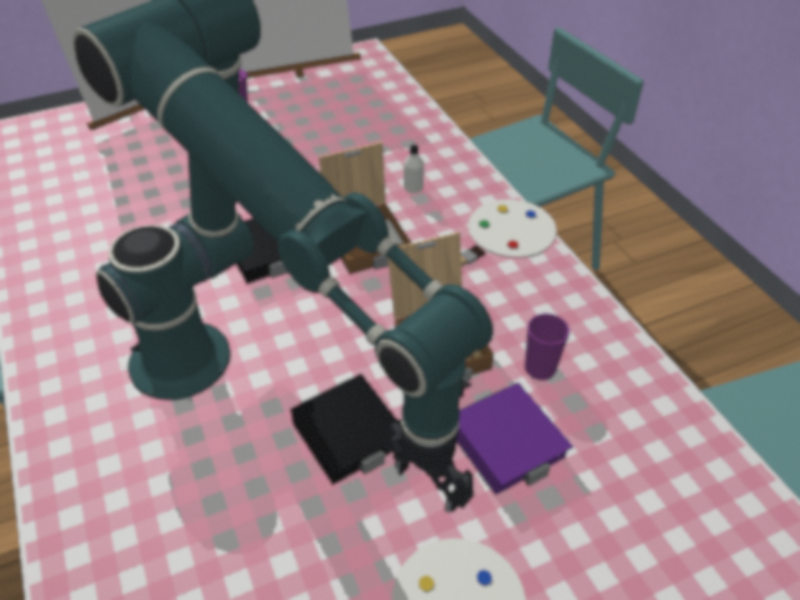

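The scene picture shows the bottle box at about (470,380), with white tubes inside, and the second open box at (345,280), presumably the brush box. The stray brush is at (335,387), the tumbler at (240,270) and the bottle at (447,490). The side view shows both covers standing up, with the arm partly in front. Next I'll build a top-down map from the depth.

```bash
sed -i "s/np.asarray(c\['rotation'\]).T/cv2.Rodrigues(np.asarray(c['rotation'],float))[0].T/" h.py
python3 - <<'E'
from h import *
res=0.001;x0,x1,y0,y1=0.25,0.95,-0.4,0.4
H=np.full((800,700),-1.);C=np.zeros((800,700,3),np.uint8)
c=dict(np.load('scene.npz'));big={}
for k in('color','depth'): big[k]=cv2.resize(c[k],None,fx=3,fy=3,interpolation=cv2.INTER_LINEAR if k=='color' else cv2.INTER_NEAREST)
W=pts(c);Wb=cv2.resize(W.astype(np.float32),None,fx=3,fy=3,interpolation=cv2.INTER_NEAREST)
# smooth: linear interpolation of xyz where no edge
L=cv2.resize(W.astype(np.float32),None,fx=3,fy=3)
e=np.linalg.norm(L-Wb,axis=2)<0.006;Wb[e]=L[e]
P=Wb.reshape(-1,3);col=big['color'].reshape(-1,3)
m=np.isfinite(P).all(1)&(P[:,0]>x0)&(P[:,0]<x1)&(P[:,1]>y0)&(P[:,1]<y1)&(P[:,2]<.3)
P=P[m];col=col[m];o=np.argsort(P[:,2]);P=P[o];col=col[o]
i=((y1-P[:,1])*1000).astype(int);j=((P[:,0]-x0)*1000).astype(int)
C[i.clip(0,799),j.clip(0,699)]=col
for t in range(3,10):
    X=int((t/10-x0)*1000);cv2.putText(C,f'{t/10}',(X,12),0,.4,(255,255,0));C[:,X]=C[:,X]//2
for t in range(-3,4):
    Y=int((y1-t/10)*1000);cv2.putText(C,f'{t/10}',(0,Y),0,.4,(255,255,0));C[Y]=C[Y]//2
cv2.imwrite('pics/top.png',cv2.resize(C[:,:,::-1],(525,600),interpolation=cv2.INTER_AREA))
# table plane check
t=P[(abs(P[:,2])<.02)];print(np.median(t[:,2]))
E
```

```text
-0.0008094683
```

View pics/top.png

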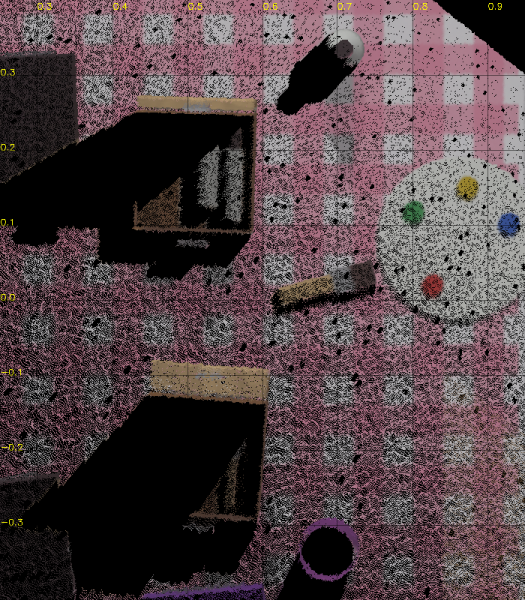

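The top view shows the bottle box at x 0.43–0.59, y 0.09–0.25, and the brush box at x about 0.44–0.60, y −0.295 to −0.135. The brush lies from (0.615,0.0) to (0.74,0.035). Next I'll fit the exact poses.

```bash
python3 - <<'E'
from h import *
c=dict(np.load('scene.npz'));W=pts(c).reshape(-1,3);W=W[np.isfinite(W).all(1)]
col=c['color'].reshape(-1,3)
def sel(x0,x1,y0,y1,z0,z1):
    m=(W[:,0]>x0)&(W[:,0]<x1)&(W[:,1]>y0)&(W[:,1]<y1)&(W[:,2]>z0)&(W[:,2]<z1);return W[m]
for n,b in(('bottle',(.40,.63,.05,.32)),('brush',(.40,.63,-.34,-.06))):
    p=sel(*b,.065,.3);ctr=p.mean(0);u,s,v=np.linalg.svd(p-ctr,full_matrices=False);nn=v[2]*np.sign(v[2][1])
    print(n,'cover normal',nn.round(3),'ctr',ctr.round(3),'max',p.max(0).round(3),'x',np.percentile(p[:,0],[1,99]).round(3))
    q=sel(*b,.005,.045);q=q[(q[:,0]>np.percentile(q[:,0],60))]
    r=sel(*b,.047,.054)
    # +x wall: for bins of y take max x
    f=[];
    for y in np.arange(b[2],b[3],.01):
        k=r[(r[:,1]>=y)&(r[:,1]<y+.01)]
        if len(k): f.append((round(y+.005,3),k[:,0].min().round(3),k[:,0].max().round(3),len(k)))
    print(f)
    f=[]
    for x in np.arange(b[0],b[1],.02):
        k=r[(r[:,0]>=x)&(r[:,0]<x+.02)]
        if len(k): f.append((round(x+.01,3),k[:,1].min().round(3),k[:,1].max().round(3)))
    print(f)
p=sel(.58,.77,-.03,.07,.006,.03);rc=cv2.minAreaRect(p[:,:2].astype(np.float32)*1000);print('brush',rc,np.percentile(p[:,2],[5,50,95]))
p=sel(.55,.8,-.42,-.25,.11,.14);print('tumbler',cv2.minEnclosingCircle((p[:,:2]*1000).astype(np.float32)))
p=sel(.62,.8,.25,.4,.03,.14);print('bottle',cv2.minEnclosingCircle((p[:,:2]*1000).astype(np.float32)))
E
```

```text
bottle cover normal [ 0.033  0.997 -0.064] ctr [0.518 0.263 0.153] max [0.594 0.274 0.224] x [0.435 0.592]
[(np.float64(0.075), np.float64(0.49), np.float64(0.521), 7), (np.float64(0.085), np.float64(0.516), np.float64(0.585), 10), (np.float64(0.095), np.float64(0.43), np.float64(0.588), 53), (np.float64(0.105), np.float64(0.428), np.float64(0.586), 8), (np.float64(0.115), np.float64(0.429), np.float64(0.586), 7), (np.float64(0.125), np.float64(0.427), np.float64(0.589), 11), (np.float64(0.135), np.float64(0.43), np.float64(0.589), 5), (np.float64(0.145), np.float64(0.583), np.float64(0.589), 5), (np.float64(0.155), np.float64(0.585), np.float64(0.589), 4), (np.float64(0.165), np.float64(0.585), np.float64(0.589), 4), (np.float64(0.175), np.float64(0.587), np.float64(0.59), 3), (np.float64(0.185), np.float64(0.588), np.float64(0.59), 4), (np.float64(0.195), np.float64(0.585), np.float64(0.59), 6), (np.float64(0.205), np.float64(0.587), np.float64(0.591), 5), (np.float64(0.215), np.float64(0.588), np.float64(0.589), 3), (np.float64(0.225), np.float64(0.586), np.float64(0.59), 4), (np.
[... 2129 characters left out ...]
, (np.float64(0.49), np.float64(-0.124), np.float64(-0.119)), (np.float64(0.51), np.float64(-0.3), np.float64(-0.123)), (np.float64(0.53), np.float64(-0.302), np.float64(-0.123)), (np.float64(0.55), np.float64(-0.293), np.float64(-0.124)), (np.float64(0.57), np.float64(-0.295), np.float64(-0.124)), (np.float64(0.59), np.float64(-0.294), np.float64(-0.126)), (np.float64(0.61), np.float64(-0.209), np.float64(-0.129))]
brush ((697.4568481445312, 20.33625030517578), (153.97055053710938, 38.93983840942383), 18.220796585083008) [0.00767765 0.01164895 0.01460981]
tumbler ((686.9278564453125, -332.29132080078125), 44.6356086730957)
bottle ((709.5831909179688, 335.32586669921875), 26.891145706176758)
```

```bash
python3 - <<'E'
from h import *
c=dict(np.load('scene.npz'));W=pts(c)
m=(W[...,0]>.6)&(W[...,0]<.745)&(W[...,1]>-.03)&(W[...,1]<.07)&(W[...,2]>.008)&(W[...,2]<.03)
p=W[m];mu=p.mean(0);print(mu)
for x in np.arange(.605,.75,.01):
    k=p[(p[:,0]>=x)&(p[:,0]<x+.01)]
    if len(k):print(round(x+.005,3),k[:,1].min().round(3),k[:,1].max().round(3),((k[:,1].min()+k[:,1].max())/2).round(4))
s=bot.read_state();R=cv2.Rodrigues(s['tcp_rot'])[0];print(R.round(3),np.degrees(np.arctan2(R[1,1],R[0,1])))
E
```

```text
[0.69037751 0.02236088 0.01184602]
0.62 0.002 0.015 0.008
0.63 -0.007 0.016 0.0044
0.64 -0.003 0.022 0.0095
0.65 -0.001 0.023 0.0109
0.66 0.001 0.028 0.0146
0.67 0.004 0.03 0.0169
0.68 0.008 0.032 0.0201
0.69 0.008 0.038 0.0232
0.7 0.006 0.042 0.0241
0.71 0.01 0.044 0.0269
0.72 0.011 0.047 0.0292
0.73 0.013 0.05 0.0312
0.74 0.017 0.053 0.0346
[[ 0.912  0.409 -0.001]
 [ 0.409 -0.912  0.002]
 [ 0.    -0.002 -1.   ]] -65.83315401289822
```

Emit:
{"name": "drive_tool", "arguments": {"claw": [60,60,60,60,60,60,60,60], "slide": [[0.4,0.64,0.14],[0.4,0.64,0.14],[0.4,0.64,0.14],[0.4,0.64,0.14],[0.4,0.64,0.14],[0.4,0.64,0.14],[0.4,0.64,0.14],[0.4,0.64,0.14]], "yaw": [-0.049,-0.049,-0.049,-0.049,-0.049,-0.049,-0.049,-0.049], "newtons": 40}}

```text
time: 0.77
tool_pos: [0.4505, -0.336, 0.4654]
tcp_rot: [-3.113, -0.419, 0.001]
wrist_force: [1.0, -0.1, -0.3]
width: 0.703
grip_force: 0.0
```

Emit:
{"name": "drive_tool", "arguments": {"claw": [60,60,60,60,60,60,60,60], "slide": [[0.416,0.7,0],[0.416,0.7,0],[0.416,0.7,0],[0.416,0.7,0],[0.416,0.7,0],[0.416,0.7,0],[0.416,0.7,0],[0.416,0.7,0]], "yaw": [0,0,0,0,0,0,0,0]}}

```text
time: 1.43
tool_pos: [0.6208, -0.0493, 0.465]
tcp_rot: [-3.113, -0.42, 0.001]
wrist_force: [1.4, -1.2, 0.4]
width: 0.704
grip_force: 0.0
```

Emit:
{"name": "drive_tool", "arguments": {"claw": [60,60,60,60,60,60,60,60], "slide": [[0.078,0.132,-0.2],[0.078,0.132,-0.4],[0.078,0.132,-0.4],[0.078,0.132,-0.4],[0.078,0.132,-0.4],[0.078,0.132,-0.4],[0.078,0.132,-0.4],[0.078,0.132,-0.4]], "yaw": [0,0,0,0,0,0,0,0]}}

```text
time: 2.1
tool_pos: [0.6595, 0.0145, 0.2659]
tcp_rot: [3.113, 0.42, -0.001]
wrist_force: [-0.1, -1.0, 0.2]
width: 0.699
grip_force: 0.0
```

Emit:
{"name": "drive_tool", "arguments": {"claw": [60,60,60,60,10,10,10,10], "slide": [[0,0,-0.08],[0,0,-0.16],[0,0,-0.176],[0,0,-0.176],[0,0,-0.176],[0,0,-0.176],[0,0,-0.176],[0,0,-0.176]], "yaw": [0,0,0,0,0,0,0,0]}}

```text
time: 2.77
tool_pos: [0.6614, 0.0144, 0.1816]
tcp_rot: [3.112, 0.419, 0.01]
wrist_force: [-0.8, 0.0, 7.4]
width: 0.281
grip_force: 39.9
```

Emit:
{"name": "drive_tool", "arguments": {"claw": [10,10,10,10,10,10,10,10], "slide": [[0,0,0],[0,0,0],[0,0,0.04],[0,0,0.12],[0,0,0.2],[0,0,0.28],[0,0,0.36],[0,0,0.44]], "yaw": [0,0,0,0,0,0,0,0]}}

```text
time: 3.43
tool_pos: [0.6589, 0.0147, 0.4012]
tcp_rot: [3.113, 0.42, 0.004]
wrist_force: [0.1, -0.6, -0.7]
width: 0.282
grip_force: 39.4
```

Emit:
{"name": "drive_tool", "arguments": {"claw": [10,10,10,10,10,10,10,10], "slide": [[0,0,0.08],[0,-0.05,0.12],[-0.33,-0.492,0.12],[-0.33,-0.492,0.12],[-0.33,-0.492,0.12],[-0.33,-0.492,0.12],[-0.33,-0.492,0.12],[-0.33,-0.492,0.12]], "yaw": [0.03,0.07,0.39,0.39,0.39,0.39,0.39,0.39]}}

```text
time: 4.1
tool_pos: [0.513, -0.2055, 0.4592]
tcp_rot: [2.574, 1.798, 0.002]
wrist_force: [0.7, -1.2, -0.1]
width: 0.278
grip_force: 39.4
```

Emit:
{"name": "drive_tool", "arguments": {"claw": [10,10,10,10,10,10,10,10], "slide": [[-0.038,-0.052,0],[-0.038,-0.052,0],[-0.038,-0.052,-0.06],[-0.038,-0.052,-0.14],[-0.038,-0.052,-0.22],[-0.038,-0.052,-0.3],[-0.038,-0.052,-0.38],[-0.038,-0.052,-0.38]], "yaw": [0.087,0.087,0.087,0.087,0.087,0.087,0.087,0.087]}}

```text
time: 4.77
tool_pos: [0.4917, -0.2285, 0.2602]
tcp_rot: [-2.303, -2.117, 0.008]
wrist_force: [-1.8, 0.6, -1.6]
width: 0.276
grip_force: 39.5
```

```bash
python3 - <<'E'
from h import *
c=cam('wrist');d=cam('side')
cv2.imwrite('pics/w1.png',np.vstack([c['color'],])[:,:,::-1])
a=cv2.resize(d['color'][100:300,200:420],None,fx=2,fy=2)
o=np.zeros((400,952,3),np.uint8);o[:384,:512]=c['color'];o[:,512:]=a
cv2.imwrite('pics/w1.png',cv2.resize(o[:,:,::-1],(800,336)))
s=bot.read_state();print(s['tool_pos'],s['tcp_rot'],s['wrist_force'])
E
```

```text
[ 0.49514822 -0.23022002  0.26740628] [-2.31119387e+00 -2.12424560e+00  1.36759045e-03] [ 0.37520469 -0.11624398  1.63976401]
```

View pics/w1.png

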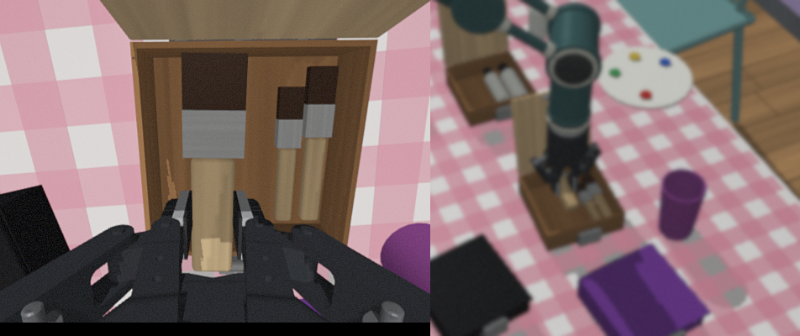

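Emit:
{"name": "drive_tool", "arguments": {"claw": [10,10,10,10,45,45,45,45], "slide": [[0,0,-0.06],[0,0,-0.12],[0,0,-0.158],[0,0,-0.158],[0,0,-0.158],[0,0,-0.158],[0,0,-0.158],[0,0,-0.158]], "yaw": [0,0,0,0,0,0,0,0]}}

```text
time: 5.53
tool_pos: [0.497, -0.2312, 0.1913]
tcp_rot: [2.31, 2.123, 0.003]
wrist_force: [-0.4, 1.1, -0.2]
width: 0.525
grip_force: 0.0
```

Emit:
{"name": "drive_tool", "arguments": {"claw": [45,45,45,45,45,45,45,45], "slide": [[0,0,0.04],[0,0,0.12],[0,0,0.2],[0,0,0.28],[0,0,0.36],[0,0,0.44],[0,0,0.52],[0,0,0.52]], "yaw": [0,0,0,0,0,0,0,0]}}

```text
time: 6.2
tool_pos: [0.4973, -0.2313, 0.4607]
tcp_rot: [2.3, 2.114, 0.01]
wrist_force: [1.4, -1.0, 1.2]
width: 0.528
grip_force: 0.0
```

```bash
python3 - <<'E'
from h import *
c=cam('wrist')
cv2.imwrite('pics/w2.png',c['color'][:,:,::-1])
s=bot.read_state();print(s['tool_pos'],s['tcp_rot'],s['wrist_force'],s['width'])
E
```

```text
[ 0.49677135 -0.23108126  0.45667793] [2.303171   2.11690509 0.00753861] [-0.32116962 -0.30755656 -0.99194906] 0.5269785786622898
```

View pics/w2.png

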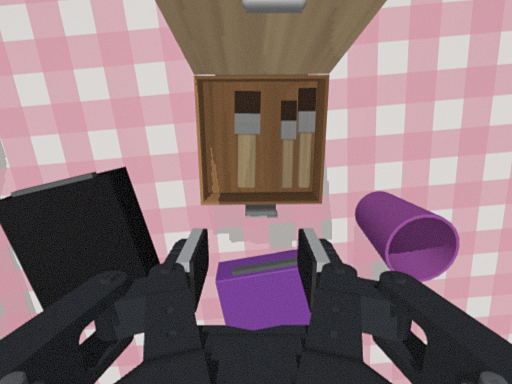

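The picture shows the brush lying flat at pixels (247,140), in the free half of the brush box. Next I'll shut the brush cover.

Emit:
{"name": "drive_tool", "arguments": {"claw": [0,0,0,0,0,0,0,0], "slide": [[0.066,0.43,0],[0.066,0.43,0],[0.066,0.43,0],[0.066,0.43,0],[0.066,0.43,0],[0.066,0.43,0],[0.066,0.43,-0.06],[0.066,0.43,-0.14]], "yaw": [0,0,0,0,0,0,0,0]}}

```text
time: 6.92
tool_pos: [0.5303, -0.0144, 0.3821]
tcp_rot: [2.304, 2.124, 0.01]
wrist_force: [0.9, -0.5, -0.5]
width: -0.0
grip_force: 0.0
```

Emit:
{"name": "drive_tool", "arguments": {"claw": [0,0,0,0,0,0,0,0], "slide": [[0,0,-0.08],[0,0,-0.08],[0,-0.05,-0.08],[0,-0.1,-0.08],[0,-0.14,-0.08],[0,-0.18,-0.08],[0,-0.22,-0.08],[0,-0.26,-0.08]], "yaw": [0,0,0,0,0,0,0,0]}}

```text
time: 7.58
tool_pos: [0.5287, -0.1469, 0.3405]
tcp_rot: [2.313, 2.125, 0.001]
wrist_force: [-0.3, 0.8, -0.7]
width: -0.0
grip_force: 0.4
```

Emit:
{"name": "drive_tool", "arguments": {"claw": [0,0,0,0,0,0,0,0], "slide": [[0,-0.066,0],[-0.01,-0.11,0],[-0.01,-0.146,0],[-0.02,-0.176,-0.025],[-0.02,-0.208,-0.069],[-0.03,-0.234,-0.117],[-0.03,-0.248,-0.159],[-0.03,-0.254,-0.185]], "yaw": [0,0,0,0,0,0,0,0]}}

```text
time: 8.25
tool_pos: [0.5132, -0.2741, 0.2458]
tcp_rot: [-2.315, -2.124, 0.001]
wrist_force: [-1.1, -0.2, 0.3]
width: 0.0
grip_force: 0.4
```

Emit:
{"name": "drive_tool", "arguments": {"claw": [0,0,0,0,0,0], "slide": [[0,-0.01,-0.01],[0,-0.01,-0.02],[0,-0.01,-0.028],[0,-0.01,-0.034],[0,-0.01,-0.04],[0,-0.01,-0.04]], "yaw": [0,0,0,0,0,0]}}

```text
time: 8.75
tool_pos: [0.5146, -0.2775, 0.229]
tcp_rot: [2.311, 2.126, 0.001]
wrist_force: [-5.3, 2.0, 12.3]
width: 0.004
grip_force: 6.1
```

Emit:
{"name": "drive_tool", "arguments": {"claw": [0,0,0,0], "slide": [[0,0,-0.006],[0,0,-0.012],[0,0,-0.016],[0,0,-0.016]], "yaw": [0,0,0,0]}}

```text
time: 9.08
tool_pos: [0.5152, -0.2777, 0.2279]
tcp_rot: [2.31, 2.126, 0.001]
wrist_force: [-20.0, 11.1, 53.3]
width: 0.001
grip_force: 26.2
```

Emit:
{"name": "drive_tool", "arguments": {"claw": [0,0,0,0,0,0,0,0], "slide": [[0,0,0.04],[0,0,0.12],[0,0,0.2],[0,0,0.28],[0,0,0.36],[0,0.08,0.42],[0,0.16,0.48],[0,0.24,0.48]], "yaw": [0,0,0,0,0,0,0,0]}}

```text
time: 9.75
tool_pos: [0.5145, -0.1697, 0.462]
tcp_rot: [2.308, 2.117, 0.007]
wrist_force: [2.2, -0.6, -0.5]
width: -0.002
grip_force: 0.0
```

```bash
python3 - <<'E'
from h import *
c=cam('scene');W=pts(c).reshape(-1,3)
ctr=np.array([.520,-.211]);a=-.076;x=np.array([np.cos(a),np.sin(a)]);y=np.array([-x[1],x[0]])
q=W[:,:2]-ctr;bx=q@x;by=q@y
for lo in range(-90,80,20):
    m=(abs(bx)<.06)&(by*1000>lo)&(by*1000<lo+20)&(W[:,2]<.2);print(lo+10,np.nanmedian(W[m,2]).round(4),m.sum())
cv2.imwrite('pics/s2.png',cv2.resize(c['color'][:,:,::-1],(800,600)))
s=bot.read_state();print(s['tool_pos'],s['tcp_rot'],s['wrist_force'])
E
```

```text
-80 0.0537 102
-60 0.0541 117
-40 0.0537 116
-20 0.0538 115
0 0.0539 126
20 0.0539 127
40 0.0542 127
60 0.0541 140
80 0.0274 572
[ 0.51431722 -0.16296682  0.46200371] [2.30768746 2.1257444  0.01459872] [-0.82597604  5.17841279  0.74768158]
```

View pics/s2.png

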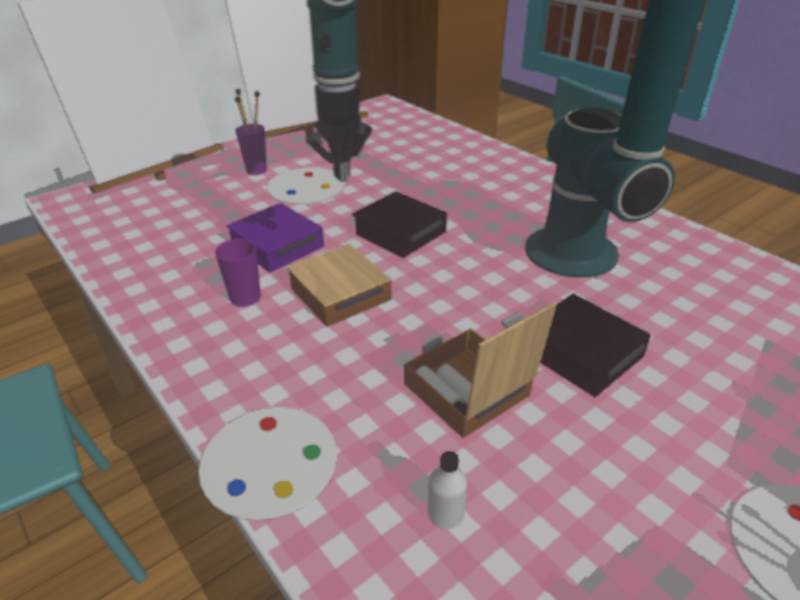

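The brush cover at pixels (340,282) lies level: depth gives z = 0.054 across it, so it has snapped shut. Next is the bottle cover.

Emit:
{"name": "drive_tool", "arguments": {"claw": [0,0,0,0,0,0,0,0], "slide": [[0,0.99,0],[0,0.99,0],[0,0.99,0],[0,0.99,0],[0,0.99,0],[0,0.99,0],[0,0.99,0],[0,0.99,0]], "yaw": [0,0,0,0,0,0,0,0]}}

```text
time: 10.47
tool_pos: [0.5129, 0.1659, 0.4562]
tcp_rot: [2.311, 2.127, 0.003]
wrist_force: [0.7, -0.7, 0.3]
width: -0.002
grip_force: 0.0
```

Emit:
{"name": "drive_tool", "arguments": {"claw": [0,0,0,0,0,0,0,0], "slide": [[0,0.33,0],[0,0.33,0],[0,0.33,0],[0,0.33,0],[0,0.33,0],[0,0.33,-0.08],[0,0.33,-0.16],[0,0.33,-0.235]], "yaw": [0,0,0,0,0,0,0,0]}}

```text
time: 11.13
tool_pos: [0.5133, 0.3291, 0.3377]
tcp_rot: [2.311, 2.128, 0.004]
wrist_force: [1.0, -0.4, -1.4]
width: -0.001
grip_force: 0.0
```

Emit:
{"name": "drive_tool", "arguments": {"claw": [0,0,0,0,0,0], "slide": [[0,-0.05,0],[0,-0.08,0],[0,-0.11,0],[0,-0.14,0],[0,-0.17,0],[0,-0.194,0]], "yaw": [0,0,0,0,0,0]}}

```text
time: 11.63
tool_pos: [0.5142, 0.2299, 0.3403]
tcp_rot: [2.313, 2.124, 0.006]
wrist_force: [0.2, 0.8, -0.8]
width: -0.002
grip_force: 0.3
```

Emit:
{"name": "drive_tool", "arguments": {"claw": [0,0,0,0,0,0,0,0], "slide": [[0,-0.066,0],[-0.005,-0.11,0],[-0.005,-0.146,0],[-0.01,-0.176,-0.025],[-0.01,-0.208,-0.069],[-0.015,-0.234,-0.117],[-0.015,-0.248,-0.159],[-0.015,-0.254,-0.185]], "yaw": [0,0,0,0,0,0,0,0]}}

```text
time: 12.3
tool_pos: [0.5058, 0.1025, 0.245]
tcp_rot: [2.315, 2.124, 0.0]
wrist_force: [-0.1, 0.1, -0.5]
width: 0.002
grip_force: 0.4
```

Emit:
{"name": "drive_tool", "arguments": {"claw": [0,0,0,0,0,0,0,0], "slide": [[0,-0.01,-0.01],[0,-0.01,-0.02],[0,-0.01,-0.028],[0,-0.01,-0.034],[0,-0.01,-0.04],[0,-0.01,-0.046],[0,-0.01,-0.05],[0,-0.01,-0.05]], "yaw": [0,0,0,0,0,0,0,0]}}

```text
time: 12.97
tool_pos: [0.5077, 0.0997, 0.228]
tcp_rot: [2.31, 2.126, 0.001]
wrist_force: [-17.7, -5.4, 46.1]
width: 0.0
grip_force: 23.1
```

Same force signature as the first cover. I'll lift clear and check both.

Emit:
{"name": "drive_tool", "arguments": {"claw": [0,0,0,0,0,0,0,0], "slide": [[0,0,0.04],[0,0,0.12],[0,0,0.2],[0,0,0.28],[0,0,0.36],[0,0,0.44],[0,0,0.48],[0,0,0.48]], "yaw": [0,0,0,0,0,0,0,0]}}

```text
time: 13.63
tool_pos: [0.5076, 0.1001, 0.4688]
tcp_rot: [2.306, 2.121, 0.018]
wrist_force: [0.6, -0.8, 0.6]
width: 0.003
grip_force: 0.0
```

```bash
python3 - <<'E'
from h import *
c=cam('scene');W=pts(c).reshape(-1,3)
for ctr,a in(((.520,-.211),-.076),((.509,.170),-.03)):
    x=np.array([np.cos(a),np.sin(a)]);y=np.array([-x[1],x[0]])
    q=W[:,:2]-np.array(ctr);bx=q@x;by=q@y
    m=(abs(bx)<.06)&(abs(by)<.07)&(W[:,2]<.12)&(W[:,2]>.02)
    print(np.polyfit(by[m],W[m,2],1),m.sum())
cv2.imwrite('pics/s3.png',cv2.resize(c['color'][:,:,::-1],(800,600)))
E
```

```text
[0.00146426 0.05395073] 863
[0.00301491 0.05440755] 1583
```

View pics/s3.png

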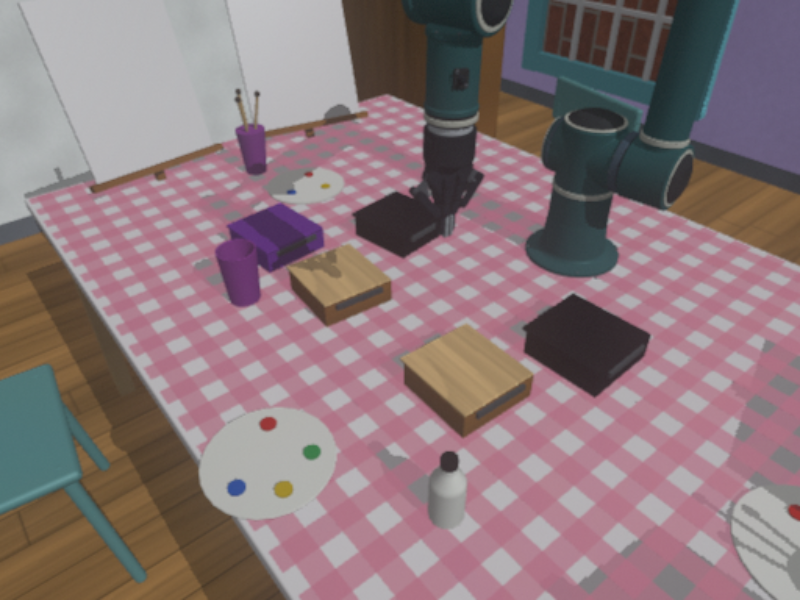

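Both covers, at (340,282) and (467,375), are flat to within 0.003 rad. The tumbler and bottle haven't moved, and the arm is clear.

```bash
python3 -c "
from workcell import bot
print(bot.finish_job())"
```

```text
the job is handed in; nothing more can be done
None
```

The stray brush is in the brush box, both covers are pressed shut (within 0.003 rad of level in the last camera check), the tumbler and paint bottle look unmoved, and the job is handed in; no verdict came back.

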